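Lock the camera-stand leg at its length mark and keep hold

ROBOT

A 7-joint arm with a two-finger parallel gripper is mounted at the origin on the work surface. World frame = base frame: x ahead of the robot, y to its left, z up, the work surface at z = 0. Lengths are in mm, angles in rad, forces in N, time in s.
With the tool pointing down it reaches from about 425 to 950 mm from the base axis. Payload 4.7 kg.
Tool frame: the origin (TCP) lies at the very end of the fingers, on their centre line; the grasp point (between the pads) lies 19 mm behind it; z points along the fingers, y is the line along which they close (so a half turn about z gives the same grasp; the last joint's range is limited). The gripper opens to 85 mm and grips with 20 to 120 N. Pads are 22 mm wide; open, the fingers measure 114 mm over their backs; the gripper's body (76 mm by 85 mm) begins 54 mm behind the grasp point. The pads swing forward as they close: fully open they stand 13 mm farther back than shut.
Start: joints at [1.155, 0.469, -0.049, 1.532, 0.024, 1.141, -0.082], TCP at [254.675, -625.131, 231.335] pointing down, gripper open.
Joint ranges: [-2.59, 2.59], [-0.33, 1.99], [-1.39, 1.29], [0.1, 2.45], [-1.04, 4.18], [0.21, 1.99], [-2.66, 2.66]. Speed limits (rad/s): [2.57, 2.57, 3.14, 3.14, 3.14, 3.14, 3.14].

INTERFACE

Orientations are given as a rotation vector (axis times angle).
In Python, from rig import ctrl gives the robot as it stands. Calls block until the motion is done:
- ctrl.reach(position, orientation): joint-space move of the TCP to a pose.
- ctrl.movel(position, v=150, frame=None, threshold=None): straight line of the TCP; frame=None keeps the orientation; v is the mean speed in mm/s. With threshold (N) it stops when the force on the tool has changed by that much, and returns True; else False.
- ctrl.movej(angles): joint-space move.
- ctrl.set_gripper(opening, grasp_force=None): finger opening in mm; grasp_force is the grip in N (None keeps the last); returns when the fingers have stopped.
- ctrl.wait(seconds).
- ctrl.solve_ik(position, orientation): joint angles nearest the present ones, or None.
- ctrl.read_camera(name): name is "scene" or "side" or "wrist"; returns (picture, depth): 420x560x3 uint8, red, green, blue; 420x560 float32, mm along the optical axis (not along the pixel's ray), 0 where there is no reading.
- ctrl.calibration(name): a dict with "mtx" (3x3 intrinsics, pixels), "k1" (the pictures are not rectified: a ray, as slopes to the right and down, at radius r is drawn at 1 + k1 r^2 times it, then the intrinsics apply), "camera_from_world" (4x4, takes a point from world to camera coordinates). Camera axes: x right, y up, looking along -z (the intrinsics and any distortion apply to the point x, -y, -z); pixel columns grow to the right and rows downward; lengths in mm; the calibration is good to about 2 mm. A picture is of the moment at which its call begins: read the wrist's pose just before it. calibration takes no time and is no camera call; for the wrist camera it gives the pose at the moment of the call.
A pose or a line that the arm cannot do raises ctrl.Unreachable and nothing moves.
- ctrl.job_done(): hands the job in; it is judged then, once.
Readings, each from a call of its own:
- ctrl.read_t(): time.
- ctrl.read_joint_positions(): joint angles.
- ctrl.read_qvel(): joint speeds.
- ctrl.read_tau(): joint torques, N m.
- ctrl.read_eef_pos(): TCP position.
- ctrl.read_eef_rot(): TCP orientation.
- ctrl.read_force(): force on the tool from outside, world axes, zero at the start.
- ctrl.read_wrist_torque(): the same for the moment, N m.
- ctrl.read_grip_width(): finger opening in mm.
- ctrl.read_finger_force(): force on a finger pad.
Only numpy, scipy, OpenCV 4.12 (cv2) and the standard library are available. Lean on these libraries where they do the work, as an engineer would, in place of code of your own. Each camera call takes 0.05 s, during which the arm holds its last target. There are 200 camera calls.

TASK

On the laid dining table, get the camera stand ready for photographing the dishes: take hold of the sprung sliding leg by its blue fin and draw it out until its yellow pointer is level with the white line on the green length mark. Then, still holding the leg at the mark, slide the red cam lever fully home against its steel stop, and finish while still holding the fin in a firm grip, leg at the mark and lever home, because the leg springs back if let go. Leave the crockery where it stands.

Things in the scene. Friction and masses are not known exactly. Their poses are not given: they have to be found in the camera images.
- stand: Low fixed camera stand: round black hub, 90 mm across, 102 mm high, 200 mm from the origin towards -y; a rail from it along +y; on the +x side a parallel ruler, its top 28 mm above the table. Origin on the table under the rail. x: across the rail, away from the robot; y: along the rail, away from the hub, the way the leg draws out; z up. Yaw within 0.4 rad of the world axes.
- mark_line (a point): Length mark: middle of the white line on the green rider (34 x 10 x 14 mm) on the ruler, 38 mm above the table. It stays where it was set, each time elsewhere: 40 to 120 mm further along the stand's +y than the pointer is at the start. Axes as the stand's.
- pointer (a point): Tip of the yellow pointer on the sliding leg's carriage, 43 mm above the table, 72 mm towards +x from the rail's axis. In the stand's frame it has the same y as the middle of the blue fin, and is at the mark when its y equals the mark line's. Axes as the stand's.
- leg (a joint): Travel of the sliding leg along the stand's +y, m: 0 = fully in (its start), 0.15 = fully out. A spring pulls it back in, 3 N at 0 rising to 6 N, plus 1 N friction. An aluminium tube, 26 mm across, with a rubber foot; a black carriage plate on it, 110 (x) by 62 (y) mm, top 51 mm above the table, carries fin, lever and steel stop.
- grip_fin: Blue fin, the leg's handle: 90 mm long (x), 10 thick (y), 38 high, from 51 to 89 mm above the table. Origin: centre of its underside; axes as the stand's. Hold it from above, a finger on each y side, near its end on the robot's side (about x = -28 mm), tips off the plate. Gripped lightly (3 to 8 N) or with 1 mm of play, fingers slide along it in x while still trapping the leg. Firm: 8 N or more.
- lever (a joint): Travel of the red cam lever along the stand's +x (away from the robot), relative to the leg, m: 0 = open, 0.028 = fully home (hard stop). It starts between 0 and 0.005, has 3 N of friction and stays where left. Its face lies 5 mm to the -x side of the fin's origin at 0, and 23 mm to the +x side when home.
- lever_face (a point): Red cam lever, a saddle over the fin, 62 (y) by 14 (x) mm, 52 to 99 mm above the table: a cheek on each side, 8 to 31 mm off the fin's middle plane, joined by a bar over the fin (92 mm up). The point: middle of its flat -x face, 72 mm up, in the fin's middle plane. The sides of fingers holding the fin push both cheeks as they slide towards +x.
- rice_bowl: Speckled off-white bowl, 116 mm across, 62 mm high; loose bystander. Origin: centre of its underside.
- side_bowl: Grey-green bowl, 110 mm across, 55 mm high; loose bystander. Origin: centre of its underside.
- tea_cup: Dark blue cup, 72 mm across, 70 mm high; loose bystander on the robot's side of the stand. Origin: centre of its underside.
- chopstick_rest: White ceramic chopstick rest, 18 x 55 x 14 mm; loose bystander on the robot's side of the stand. Origin: centre of its underside.

How it is judged (in metres and radians):
On the way, in this order (a step that is already met when the one before it is completed fails the run):
1. the leg is held by its fin at the length mark (pointer within 5 mm) with the cam lever still open (under 12 mm of its travel) (y of pointer in the frame of mark_line between -0.005 and 0.005 m and value of joint lever below 0.012 m and contact force between the fingers and grip_fin above 1 N), for 0.2 s.
2. the cam lever is slid home (over 25 of its 28 mm) with the leg held by its fin within 5 mm of the mark (y of pointer in the frame of mark_line between -0.005 and 0.005 m and value of joint lever above 0.025 m and contact force between the fingers and grip_fin above 1 N), for 0.2 s.
At the end, for the whole second after the job is handed in: The fingers still grip the blue fin firmly (contact over 8 N in all), the leg is at rest with its pointer within 5 mm of the mark line along the ruler, the cam lever is over 25 mm along its 28 mm travel, and the bowls, cup and chopstick rest stand upright within 20 mm of where they were (y of pointer in the frame of mark_line between -0.005 and 0.005 m and value of joint lever above 0.025 m and contact force between the fingers and grip_fin above 8 N and velocity of joint leg between -0.01 and 0.01 m/s and distance of each of rice_bowl, side_bowl, tea_cup, chopstick_rest from where it was at the start of the episode below 0.02 m and angle between each of rice_bowl, side_bowl, tea_cup, chopstick_rest's own z axis and vertical below 0.2 rad); the arm keeps its last pose, push and grip.
It fails at once if the cam lever is slid past half its travel while the leg is more than 10 mm off the mark (value of joint lever above 0.014 m and not (y of pointer in the frame of mark_line between -0.01 and 0.01 m)).
It fails at once if the rice bowl is shifted more than 30 mm or tipped over (distance of rice_bowl from where it was at the start of the episode above 0.03 m or angle between rice_bowl's own z axis and vertical above 0.5 rad).
It fails at once if the side bowl is shifted more than 30 mm or tipped over (distance of side_bowl from where it was at the start of the episode above 0.03 m or angle between side_bowl's own z axis and vertical above 0.5 rad).
It fails at once if the tea cup is shifted more than 30 mm or tipped over (distance of tea_cup from where it was at the start of the episode above 0.03 m or angle between tea_cup's own z axis and vertical above 0.5 rad).
It fails at once if the chopstick rest is shifted more than 30 mm or tipped over (distance of chopstick_rest from where it was at the start of the episode above 0.03 m or angle between chopstick_rest's own z axis and vertical above 0.5 rad).
It also fails if it takes over 48 s, if anything falls off the work surface, if the arm or the gripper's body presses on something with over 40 N, if the wrist force passes 120 N, or if a joint passes its speed limit or range.

## Working session

There is one attempt and no reset: what is moved stays moved. The work goes in short steps, each a Python script; the robot and the scene stay as the last script left them, time stands still between calls to the robot, and variables do not carry over. Pictures are saved under pics/ and viewed, at most 10 in all, crops included, and the job is handed in when it is done.

```bash
mkdir -p pics; ls
cat > h.py <<'E'
import numpy as np, cv2
from rig import ctrl
def cal(n):
    c=ctrl.calibration(n); return np.array(c["mtx"]),c["k1"],np.array(c["camera_from_world"])
def ray(c,u,v):
    K,k,T=c
    d=np.array([(u-K[0,2])/K[0,0],(v-K[1,2])/K[1,1]]); s=d.copy()
    for _ in range(20): s=d/(1+k*(s@s))
    R=T[:3,:3]; o=-R.T@T[:3,3]
    return o,R.T@np.array([s[0],-s[1],-1.])
def at_z(c,u,v,z):
    o,r=ray(c,u,v); return o+r*(z-o[2])/r[2]
def at_d(c,u,v,d):
    o,r=ray(c,u,v); return o+r*d
def snap(n,name):
    c=cal(n); p,d=ctrl.read_camera(n); cv2.imwrite(f"pics/{name}.png",cv2.cvtColor(p,cv2.COLOR_RGB2BGR)); np.savez(f"pics/{name}.npz",p=p,d=d,K=c[0],k=c[1],T=c[2]); return c,p,d
def load(name):
    z=np.load(f"pics/{name}.npz"); return (z['K'],float(z['k']),z['T']),z['p'],z['d']
E
python3 - <<'E'
from h import *
for n in("scene","side"): snap(n,n+"0")
a=[cv2.imread(f"pics/{n}0.png") for n in("scene","side")]
print(ctrl.read_eef_rot(),ctrl.read_force(),ctrl.read_t())
E
```

```text
pics
[-3.08129146e+00 -6.03457796e-01  6.61962838e-04] [ 0.20863903 -0.11681845  0.14353613] 0.1
```

View pics/scene0.png

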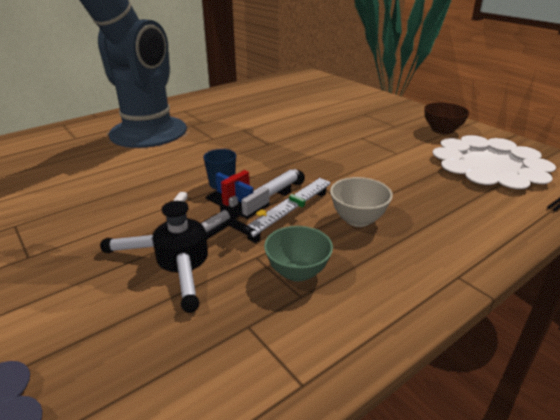

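View pics/side0.png

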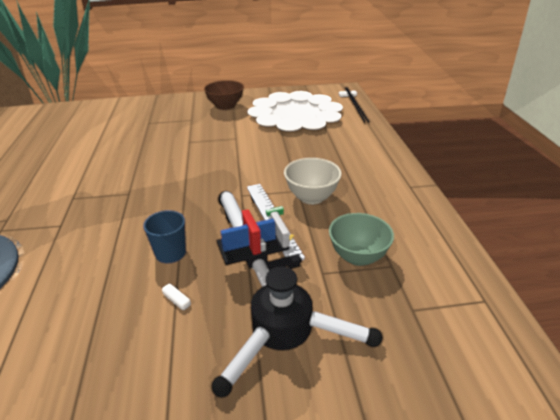

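The scene view shows the hub at (180,240), the red lever at (236,187) and the green rider at (298,199). In the side view the fin is at (248,235), the rider at (275,211), the cup at (166,237) and the rest at (176,297). Next I'll take rough positions and then a wrist view from above.

Run:
```python
from h import *
c,p,d=load("side0"); s,_,_=load("scene0")
for n,u,v,z in(("hubtop",281,279,102),("finL",223,238,85),("finR",275,229,85),("green",275,211,45),("foot",225,199,20),("cup",166,222,70),("rest",176,297,10)): print(n,at_z(c,u,v,z).round())
print("scene green",at_z(s,298,199,45).round(), "hub",at_z(s,176,210,102).round())
w=cal("wrist"); T=w[2]; print("wrist cam pos",(-T[:3,:3].T@T[:3,3]).round(),"look",(-T[2,:3]).round(2),w[0][0,0], ctrl.read_eef_pos())
```

```text
hubtop [ 561. -180.  102.]
finL [485. -63.  85.]
finR [568. -52.  85.]
green [580.  50.  45.]
foot [488. 138.  20.]
cup [388.  11.  70.]
rest [ 403. -108.   10.]
scene green [595.  55.  45.] hub [ 572. -181.  102.]
wrist cam pos [ 327. -596.  374.] look [-0.28 -0.11 -0.95] 378.58914260121406 [ 254.42772166 -624.64606329  230.32505479]
```

```bash
cat >> h.py <<'E'
def ori(psi): return np.pi*np.array([np.cos(psi/2),np.sin(psi/2),0])
E
python3 - <<'E'
from h import *
ctrl.reach([550,-10,260],ori(0.2)); print(ctrl.read_t(),ctrl.read_joint_positions(),ctrl.read_eef_pos())
c,p,d=snap("wrist","w1"); print(c[2].round(3).tolist())
cv2.imwrite("pics/w1b.png",cv2.resize(cv2.imread("pics/w1.png"),(800,600),interpolation=cv2.INTER_CUBIC))
E
```

```text
2.525 [ 0.35885144  0.28284314 -0.5095396   1.77411727  0.15193356  1.12375536
 -1.57241019] [550.10182061 -11.17627462 259.87318386]
[[0.196, -0.981, 0.0, -119.476], [0.934, 0.187, -0.305, -462.585], [0.299, 0.06, 0.952, -571.834], [0.0, 0.0, 0.0, 1.0]]
```

View pics/w1b.png

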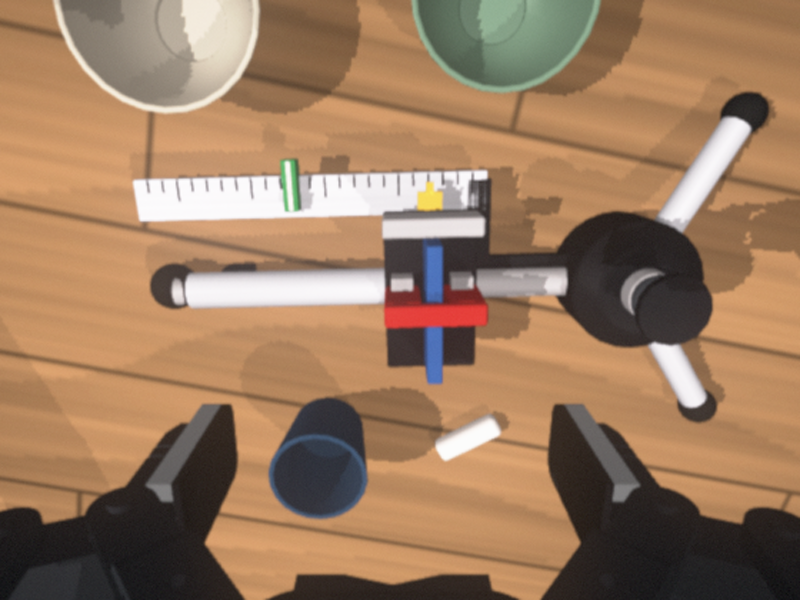

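Wrist view at 800 px scale: rider at (290,185), yellow tip at (430,185), fin from (433,240) to (435,381), lever at y≈290-327, cup rim at (318,475), rest at (468,437). I'll enlarge it to measure more closely.

Run:
```python
from h import *
a=cv2.imread("pics/w1.png")[100:280,180:360]; b=cv2.resize(a,(600,600),interpolation=cv2.INTER_CUBIC)
cv2.imwrite("pics/w1c.png",b)
c,p,d=load("w1")
q=lambda u,v,z: at_z(c,u*.7,v*.7,z)
for n,r in dict(ruler=(q(134,181,28),q(487,171,28)),ruler2=(q(140,221,28),q(385,215,28)),tube=(q(188,290,26),q(383,288,26)),fin=(q(434,381,89),q(433,243,89)),cup=(q(318,475,70),q(318,475,70))).items():
    t=r[1]-r[0]; print(n,r[0].round(1),r[1].round(1),np.arctan2(t[1],t[0]).round(4))
print("tip",q(430,183,43),"rider",q(290.5,185,45))
for f in dict(m=1):
  pass
```

```text
ruler [560.5 169.   28. ] [613.9 -64.3  28. ] -1.3455
ruler2 [533.9 163.4  28. ] [571.3  -2.5  28. ] -1.3487
tube [489.7 127.3  26. ] [518.9 -11.3  26. ] -1.3627
fin [482.6 -52.6  89. ] [569.7 -32.4  89. ] 0.2278
cup [384.9   9.6  70. ] [384.9   9.6  70. ] 0.0
tip [599.73681353 -27.0282457   43.        ] rider [580.85520291  61.72633376  45.        ]
```

View pics/w1c.png

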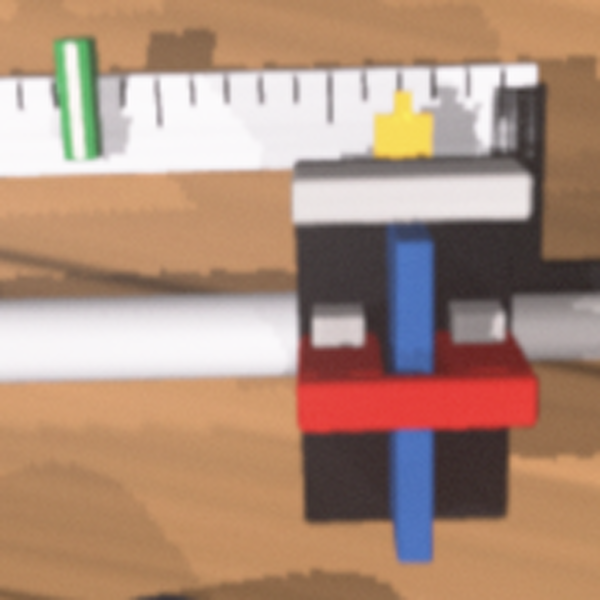

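Run:
```python
from h import *
c,p,d=load("w1"); a=.225
X=np.array([np.cos(a),np.sin(a)]);Y=np.array([-X[1],X[0]])
for n,u,v,z in [("line",72,50,45),("line",78,100,45),("line",84,157,45),("tip",403,95,43),("fin far",412,240,89),("fin near",414,559,89),("fin farR",433,240,89),("fin nearL",396,559,89),("leverL",300,428,99),("leverR",535,425,99),("hub",(640/.7*.49-180)*10/3,0,0)][:10]:
    w=at_z(c,180+u*.3,100+v*.3,z); print(n,w.round(1),"stand x,y",(X@w[:2]).round(1),(Y@w[:2]).round(1), "depth z", at_d(c,180+u*.3,100+v*.3,d[int(100+v*.3),int(180+u*.3)])[2].round(1))
```

```text
line [593.5  65.1  45. ] stand x,y 593.0 -68.9 depth z 40.4
line [580.4  61.6  45. ] stand x,y 579.5 -69.4 depth z 39.5
line [565.1  57.7  45. ] stand x,y 563.7 -69.8 depth z 40.5
tip [599.4 -27.   43. ] stand x,y 578.2 -160.1 depth z 47.2
fin far [568.2 -33.1  89. ] stand x,y 546.5 -159.1 depth z 89.2
fin near [481.7 -53.1  89. ] stand x,y 457.7 -159.3 depth z 90.8
fin farR [569.3 -38.3  89. ] stand x,y 546.4 -164.4 depth z 88.4
fin nearL [480.7 -48.3  89. ] stand x,y 457.8 -154.3 depth z 2.4
leverL [516.7 -14.5  99. ] stand x,y 500.4 -129.4 depth z 100.3
leverR [529.3 -73.4  99. ] stand x,y 499.6 -189.7 depth z 99.4
```

The yaw is about 0.225, the fin's middle is at stand-projected (502,-159.2), and the draw needed is about 90 mm. Now I'll grip the fin and draw it out.

```bash
cat >> h.py <<'E'
A=.225
X=np.array([np.cos(A),np.sin(A)]);Y=np.array([-X[1],X[0]])
def W(x,y,z): return [*(x*X+y*Y),z]
E
python3 - <<'E'
from h import *
ctrl.set_gripper(50,25)
ctrl.reach(W(474,-159.2,160),ori(A))
print(ctrl.movel(W(474,-159.2,59),v=80,threshold=15),ctrl.read_eef_pos(),ctrl.read_force())
ctrl.set_gripper(0,25)
print(ctrl.read_grip_width(),ctrl.read_finger_force(),ctrl.read_force(),ctrl.read_eef_pos())
if 8<ctrl.read_grip_width()<12.5:
    ctrl.movel(W(474,-159.2+89,59),v=50)
    print(ctrl.read_grip_width(),ctrl.read_finger_force(),ctrl.read_force(),ctrl.read_eef_pos(),ctrl.read_t())
c,p,d=snap("wrist","w2")
cv2.imwrite("pics/w2b.png",cv2.resize(cv2.imread("pics/w2.png"),(800,600),interpolation=cv2.INTER_CUBIC))
E
```

```text
False [497.99830647 -49.44328318  59.46724807] [ 0.78058547 -0.4037422   1.13589333]
9.354642806161658 27.321038246154785 [-0.94421626  1.73403798  3.09375372] [497.62090014 -49.04603568  59.31877457]
9.687241628685973 27.688591182231903 [ 2.66791795e-03 -4.80322382e+00  5.38971107e+00] [478.352972    35.44105959  59.28909213] 7.3417
```

View pics/w2b.png

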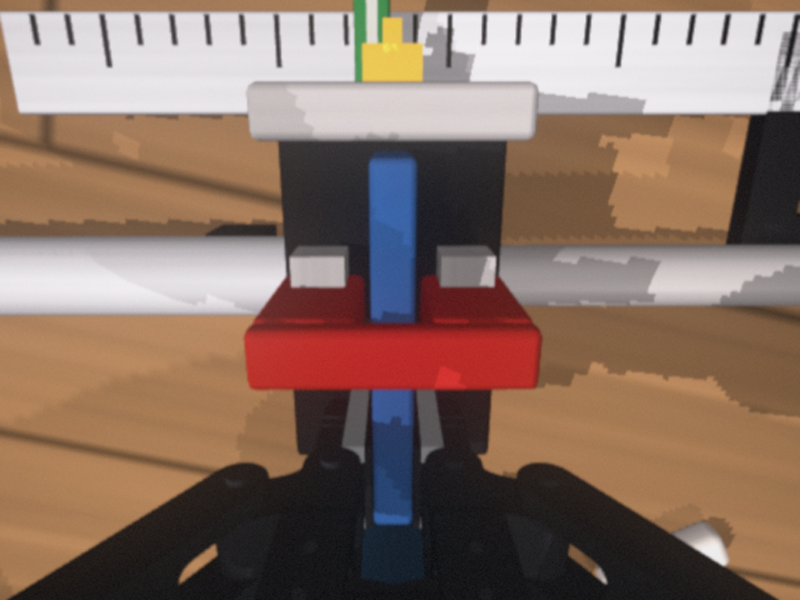

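The grip is good. The pointer tip is at (392,20) and the white line at (372,10), so the pointer is still a few mm short.

Run:
```python
from h import *
c,p,d=load("w2")
for n,u,v,z in [("line",372,12,45),("line",372,12,40),("tip",392,20,43),("fin far",393,156,89),("lever",393,388,99)]:
    w=at_z(c,u*.7,v*.7,z); print(n,(X@w[:2]).round(1),(Y@w[:2]).round(1))
w=ctrl.read_eef_pos()[:2]; print("tcp",X@w,Y@w)
```

```text
line 581.7 -67.6
line 582.6 -67.4
tip 580.1 -72.8
fin far 547.2 -72.8
lever 500.2 -72.7
tcp 474.1921216082381 -72.14780247959703
```

Run:
```python
from h import *
ctrl.movel(W(474,-64.4,59),v=20); ctrl.wait(0.4)
w=ctrl.read_eef_pos()[:2]; print("tcp",X@w,Y@w,ctrl.read_grip_width(),ctrl.read_finger_force(),ctrl.read_force(),ctrl.read_t())
snap("wrist","w3"); a=cv2.imread("pics/w3.png")[0:60,220:320]
cv2.imwrite("pics/w3c.png",cv2.resize(a,(800,480),interpolation=cv2.INTER_CUBIC))
```

```text
tcp 474.20781504444545 -66.09579345145325 9.591165771666276 27.707954049110413 [-0.72190049 -3.89695803  6.01579588] 8.2333
```

View pics/w3c.png

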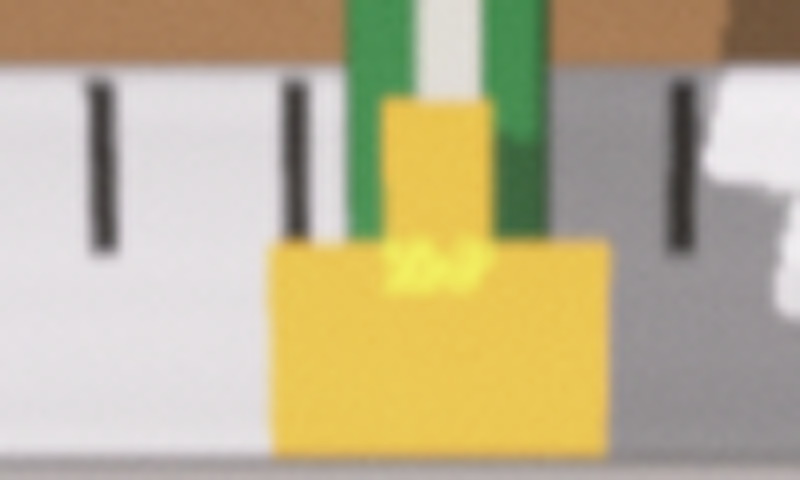

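The tip (438) is about 0.6 mm past the white line (449), which is at the mark. Next I'll ease the grip to about 1 mm of play, slide the lever home, then grip firmly.

Run:
```python
from h import *
def st(s):
    w=ctrl.read_eef_pos(); print(s,"tcp",(X@w[:2]).round(2),(Y@w[:2]).round(2),w[2].round(2),round(ctrl.read_grip_width(),2),round(ctrl.read_finger_force(),1),ctrl.read_force().round(1),ctrl.read_t())
ctrl.set_gripper(10.6); st("play")
r=ctrl.movel(W(525,-64.4,59),v=30,threshold=18); st(r)
ctrl.wait(.2); st("w")
snap("wrist","w4"); cv2.imwrite("pics/w4b.png",cv2.resize(cv2.imread("pics/w4.png"),(800,600),interpolation=cv2.INTER_CUBIC))
```

```text
play tcp 474.19 -66.01 59.09 10.3 2.8 [ 1.7 -5.7  4.1] 8.5
True tcp 512.77 -67.37 57.45 10.71 1.9 [-0.1 -4.2  5.4] 9.875
w tcp 512.8 -68.0 57.47 10.35 2.2 [ 0.3 -5.4  4.5] 10.075
```

View pics/w4b.png

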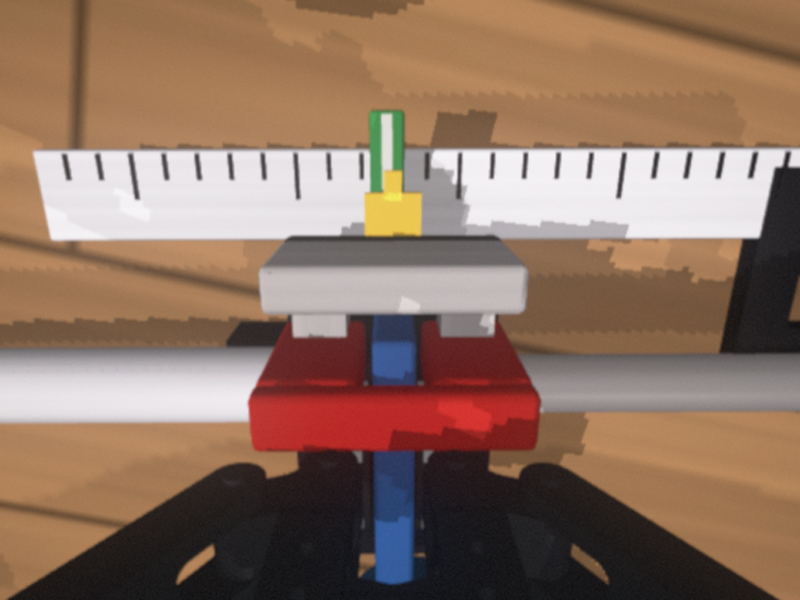

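Run:
```python
from h import *
c,p,d=load("w4")
for n,u,v,z in [("line",387,140,43),("tip",393,174,43),("lever edge",394,449,99),("lever edge",394,447,97)]:
    w=at_z(c,u*.7,v*.7,z); print(n,(X@w[:2]).round(1),(Y@w[:2]).round(1))
```

```text
line 588.1 -67.4
tip 578.8 -69.0
lever edge 525.9 -68.7
lever edge 525.1 -68.7
```

The lever edge reads about 23.5 mm past the fin origin, which fits being home, and the pointer is about 1.5 mm short. I'll correct y, push again to confirm the stop, and grip firmly.

Run:
```python
from h import *
def st(s):
    w=ctrl.read_eef_pos(); print(s,"tcp",(X@w[:2]).round(2),(Y@w[:2]).round(2),w[2].round(2),round(ctrl.read_grip_width(),2),round(ctrl.read_finger_force(),1),ctrl.read_force().round(1),ctrl.read_t())
ctrl.movel(W(512.8,-65.2,59),v=20); ctrl.wait(.2); st("y")
r=ctrl.movel(W(520,-65.2,59),v=15,threshold=15); st(r)
ctrl.set_gripper(0,40); ctrl.wait(.4); st("grip")
snap("wrist","w5"); cv2.imwrite("pics/w5b.png",cv2.resize(cv2.imread("pics/w5.png")[60:340,140:420],(600,600),interpolation=cv2.INTER_CUBIC))
snap("side","s5")
```

```text
y tcp 512.39 -66.13 58.44 10.7 2.6 [ 0.9 -5.5  0.3] 10.5917
True tcp 512.31 -67.46 57.83 10.63 1.9 [ 0.5 -4.5  5.1] 10.975
grip tcp 512.33 -67.95 57.95 9.23 39.5 [-0.5 -4.3  5.3] 11.5917
```

View pics/w5b.png

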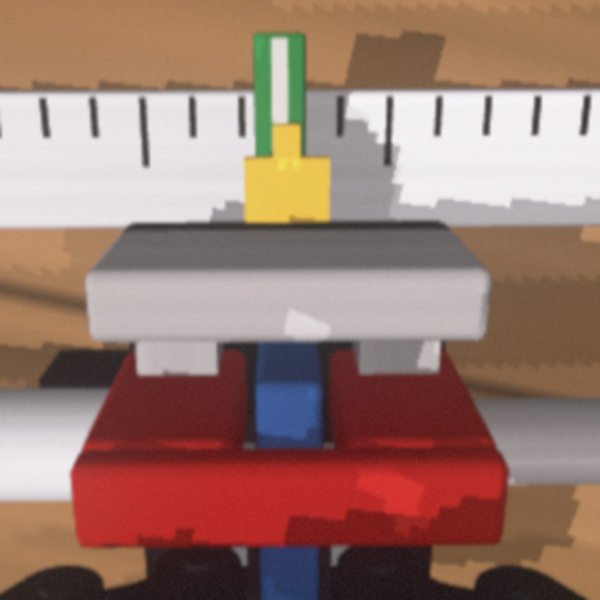

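View pics/s5.png

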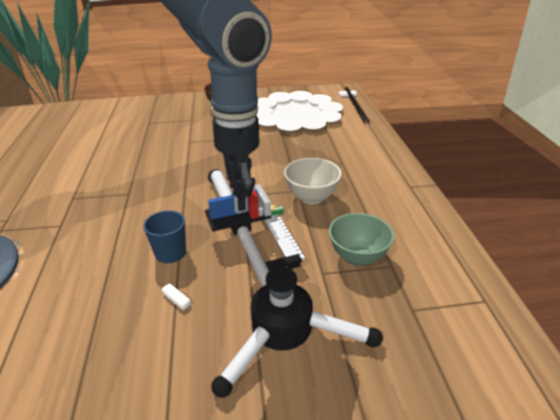

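The pointer is within about 1 mm of the line, the lever did not advance when pushed again, the grip is 39 N, and the crockery hasn't moved.

```bash
python3 -c "
from h import *
print(ctrl.read_finger_force(),ctrl.read_eef_pos()); print(ctrl.job_done())"
```

```text
39.4687020778656 [514.56059122  48.05572958  57.93846271]
the job is handed in; nothing more can be done
None
```

The job is handed in, with no verdict returned: by my last measurements the leg is held about 1 mm from the mark, the lever is home against its stop, the fin is gripped at about 39 N, and the crockery shows no movement in the side view.

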